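# Close the vacuum chamber and draw the hand pump

### The job

Put the dish in the small vacuum chamber under vacuum: take the lid by its knob and set it (do not drop it) onto the open chamber so that it sits fully seated and level, and let it go. Then take the hand pump's T-bar and draw the piston rod straight up by 50 mm, until the groove turned in the rod has just come out of the pump head, without wrenching it sideways in its bore, and hold it still there: it slides back if let go, so the job finishes with the gripper still holding it. Leave the glassware and other things around undisturbed.

Things in the scene. Friction and masses are not known exactly. Their poses are not given: they have to be found in the camera images.
- vacuum_set: Bench vacuum set, fixed: white base plate 130 x 290 mm, a round clear chamber at its +y end, an upright hand pump at its -y end, between them a pipe with a round gauge (top 88 mm above the bench). Origin: centre of the plate's underside, on the bench; z up, own y from pump to chamber. Chamber axis at own y = +80 mm, pump axis at -80 mm.
- chamber_rim (a point): Centre of the chamber's mouth, at the level of the flat rim (rubber gasket on a metal flange, 100 mm outside, opening 80 mm), 84 mm above the bench. z up. A glass dish lies inside, well below.
- chamber_lid: Loose pale metal lid with a black knob, 0.2 kg, 98 mm across, lying flat on the bench, knob up, left of the vacuum set. Origin: centre of its underside, which is a locating step 75 mm across and 6 mm high (bottom edge bevelled 2.5 mm) that drops into the 80 mm opening; above it the 7 mm thick plate rests on the rim. Seated, the origin lies 6 mm below chamber_rim. z up out of the knob.
- lid_knob (a point): Point to grip on the lid: on its axis 34 mm above the lid's underside. The knob is a plain upright cylinder 22 mm across, from 16 to 50 mm above the underside (plate top at 13 mm).
- pump_head: Square metal block 50 x 50 x 28 mm on top of the pump's clear barrel, fixed to the vacuum set, with four small nuts at its corners. Origin: centre of its underside. A vertical round bore, 14 mm wide, runs through its whole height and guides the 12 mm piston rod.
- pump_head_hole0 (a point): Mouth of that bore: centre of the pump head's top face, 148 mm above the bench.
- piston_rod: The pump's rod, 0.22 kg: piston (in the barrel), 12 mm steel rod, T-bar; loose in the bore, free to turn. Origin: centre of the piston's underside, 122 mm below the bore's mouth at the start. z up along the rod, own y along the T-bar. A 3 mm groove runs round the rod 72 to 75 mm above the origin; drawn 50 mm, its lower edge is level with the pump head's top.
- t_bar (a point): Centre of the T-bar, 158 mm above the rod's origin: a level round bar 14 mm thick, 76 mm long, along its own y. At the start 36 mm above the pump head's top, 184 mm above the bench. Drawing the rod takes about 7 N at first and 10 N at 50 mm (suction, seal, weight); let go, it slides back down. A stop ends its travel at 75 mm.
- beaker: Bystander: small glass beaker, 74 mm across, 87 mm high, behind and left of the vacuum set. Origin: centre of its underside.
- vial_a: Bystander: sample vial with black cap, 27 mm across, 66 mm high, standing to the right of the vacuum set. Origin: centre of its underside.
- vial_b: Bystander: sample vial with grey cap, 27 mm across, 66 mm high, standing to the right of the vacuum set. Origin: centre of its underside.
- petri_dish: Bystander: shallow glass dish, 60 mm across, 14 mm high, behind the lid. Origin: centre of its underside.
- tape: Bystander: roll of tape lying flat, 62 mm across, 18 mm high, left of the lid. Origin: centre of its underside.
Mind the look-alikes: they are no part of the job. What is shaped like the chamber_lid but orange is not meant.

How it is judged:
On the way, in this order (a step that is already met when the one before it is completed fails the run):
1. the lid sits seated and level on the chamber and has been let go (z of chamber_lid in the frame of chamber_rim below -0.0045 m and horizontal distance between chamber_lid and chamber_rim below 0.004 m and angle between chamber_lid's own z axis and vertical below 0.03 rad and contact force between each of the arm, the fingers and chamber_lid below 0.1 N and linear speed of chamber_lid below 0.02 m/s), for 0.3 s.
2. the piston rod is drawn 42 to 58 mm out, held by the fingers (z of t_bar in the frame of pump_head_hole0 between 0.078 and 0.094 m and contact force between the fingers and piston_rod above 2 N), for 0.3 s.
At the end, for the whole second after the job is handed in: Fingers hold the piston rod (over 2 N), at rest, upright within 0.06 rad, drawn 50 mm give or take 8 mm (T-bar centre 78 to 94 mm above the pump head); the lid, untouched, is centred on the rim within 4 mm, level within 0.03 rad, its step at least 4.5 mm down in the opening (all of step 2 and angle between piston_rod's own z axis and vertical below 0.06 rad and linear speed of piston_rod below 0.01 m/s and z of chamber_lid in the frame of chamber_rim below -0.0045 m and horizontal distance between chamber_lid and chamber_rim below 0.004 m and angle between chamber_lid's own z axis and vertical below 0.03 rad and contact force between each of the arm, the fingers and chamber_lid below 0.1 N); the arm keeps its last pose, push and grip.
It fails at once if the lid is dropped (faster than 0.5 m/s while the fingers do not touch it) (linear speed of chamber_lid above 0.5 m/s and contact force between the fingers and chamber_lid below 0.05 N).
It fails at once if the rod is wrenched sideways: more than 30 N between the rod and the pump head (contact force between piston_rod and pump_head above 30 N).
It fails at once if a bystander is pushed more than 20 mm (distance of any of beaker, vial_a, vial_b, petri_dish, tape from where it was at the start of the episode above 0.02 m).
It also fails if it takes over 51 s, if anything falls off the work surface, if the arm or the gripper's body presses on something with over 40 N, if the wrist force passes 120 N, or if a joint passes its speed limit or range.

### The arm

A 6-joint arm with a two-finger parallel gripper is mounted at the origin on a cart in front of the work surface, level with it; the furniture and walls round the work are solid. World frame = base frame: x ahead of the robot, y to its left, z up, the work surface at z = 0. Lengths are in m, angles in rad, forces in N, time in s.
With the tool pointing down it reaches from about 0.325 to 1 m from the base axis. Payload 5.1 kg.
Tool frame: the origin (TCP) lies at the very end of the fingers, on their centre line; the grasp point (between the pads) lies tcp_to_grasp behind it (tcp_to_grasp is the distance from the TCP to the grasp point, in m); z points along the fingers, y is the direction in which the jaws open and shut (so a half turn about z gives the same grasp; the last joint's range is limited). The gripper opens to 85 mm and grips with 20 to 120 N. Pads are 22 mm wide; open, the fingers measure 114 mm over their backs; the gripper's body (76 mm by 85 mm) begins 54 mm behind the grasp point. The pads swing forward as they close: fully open they stand 13 mm farther back than shut.
Start: joints at [1.085, 0.124, 1.65, -0, 1.367, -0.083], TCP at [0.255, 0.598, 0.231] pointing down, gripper open.
Joint ranges: [-2.61, 2.61], [-1.02, 2.33], [0.03, 2.71], [-1.35, 4.49], [0.32, 2.68], [-2.91, 2.91]. Speed limits (rad/s): [2.57, 2.57, 3.14, 3.14, 3.14, 3.14].

### API

Orientations are given as a unit quaternion [w, x, y, z].
In Python, from cell import * gives the robot as it stands.
- The arm moves only by the tool carry_out, never from a script. Its argument "rows" is a list of rows, each a list of 3 entries, a list of its own where there are three numbers: the shift along the tool's x, y, z in m, then the turn, a rotation vector about the tool's x, y, z in rad, then the finger opening in m, from 0 to 0.0854. In form: [[[x, y, z], [rx, ry, rz], fingers], ...]. A call has exactly 10 rows; each row is the pose to reach, as a shift and turn from the pose commanded when the call began, along the tool's axes at that moment; what a row does not reach only later rows make up. A row lasts 1/10 s, in which the tool goes at most 50 mm and 8.59 degrees, less where a joint would pass 70% of its speed; a pose out of reach is approached as far as the arm can. A call with a gripper value outside its range is refused whole. The fingers move at their own pace and stop on an object; "grip_force" is the grip in N (left out, the last holds). Time passes only in rows, so rows that repeat a pose let the fingers close, or fill a call up. It gives the time, the measured TCP pose, the force and the opening at its end, in the units of the state.
- observe(): the state, without advancing time (a new reading comes with each control period).
- camera(name): name is "scene" or "side" or "wrist"; returns a dict with "frame" (420x560x3 uint8, red, green, blue), "depth" (420x560 float32, m along the optical axis (not along the pixel's ray), 0 where there is no reading), "fovy" (degrees; the focal length in pixels is half the picture's height over the tangent of half this angle, whatever the lens; pixels are square), "cx", "cy" (the principal point, pixels), "R" (3x3) and "t" (3): a world point X has camera coordinates R X + t; the wrist camera has in their place "T_tool_cam" (4x4, takes a point from camera to tool coordinates, whose origin is the TCP and whose axes are the flange's). Camera axes: x right, y down, z forward; pixel columns grow to the right and rows downward; lengths in m; the calibration is good to about 2 mm. A picture is of the moment at which its call begins: read the wrist's pose just before it.
- job_done(): hands the job in, once; it reports no verdict.
Trained networks look in a picture, given as the dict that the camera call returned (one of the last four; its "shot" number tells which), for a name from the list of things; names that differ only in an ending like _2 or _b are one class to them, and where a whole thing is asked for, a point or a joint stands for the part that bears it (a point fixed in the world has none). Each returns a list of dicts, best first, with "score" (0 to 1); they miss things now and then, are a little off and sometimes report something else, mostly with a low value. They report only what shows in the picture. A call takes as long as a camera call. They do not tell look-alikes from the thing itself.
- spot_in(name, picture): "point" ([column, row] in pixels, amid what is visible of it).
The state is a dict: "clock": time; "joint_pos": joint angles; "joint_velocities": joint speeds; "joint_efforts": joint torques, N m; "position": TCP position; "ee_rot": TCP orientation; "contact_force": force on the tool from outside, world axes, zero at the start; "wrist_torque": the same for the moment, N m; "gripper_width": finger opening in m.
Only numpy, scipy, OpenCV 4.12 (cv2) and the standard library are available. Lean on these libraries where they do the work, as an engineer would, in place of code of your own. Each camera call takes 0.05 s, during which the arm holds its last target. There are 200 camera calls.

## Working session

There is one attempt and no reset: what is moved stays moved. The work goes in short steps, Python scripts to look and compute and a tool call to move; the robot and the scene stay as the last step left them, time stands still between calls to the robot, and variables do not carry over. Pictures are saved under pics/ and viewed, about 8 in all and at most 12, crops included, and the job is handed in when it is done.

Besides the shell and the picture viewer there is one more tool, called in YAML: its name, and indented under it one key for each argument. carry_out: Moves the arm, as the interface text tells. Its arguments: {"type":"object","properties":{"rows":{"type":"array","items":{"type":"array"}},"grip_force":{"type":"number"}},"required":["rows"]}

```bash
ls; mkdir -p pics; cat > h.py <<'E'
from cell import *
import numpy as np, cv2
def world(p,uv,z=None,s=None):
    """pixel -> world; with plane z or with depth"""
    f=p["frame"].shape[0]/2/np.tan(np.radians(p["fovy"])/2)
    u,v=uv
    ray=np.array([(u-p["cx"])/f,(v-p["cy"])/f,1.])
    if "R" in p: R=np.array(p["R"]).T; o=-R@np.array(p["t"])
    else:
        from scipy.spatial.transform import Rotation as Ro
        w=s["ee_rot"]; Rt=Ro.from_quat([w[1],w[2],w[3],w[0]]).as_matrix()
        T=np.array(p["T_tool_cam"]); R=Rt@T[:3,:3]; o=Rt@T[:3,3]+np.array(s["position"])
    d=R@ray
    if z is None:
        v0,u0=int(round(v)),int(round(u)); w=p["depth"][max(0,v0-1):v0+2,max(0,u0-1):u0+2]; w=w[w>0]
        k=np.median(w) if w.size else np.nan
    else: k=(z-o[2])/d[2]
    return o+k*d
def save(p,n): cv2.imwrite("pics/"+n,cv2.cvtColor(p["frame"],cv2.COLOR_RGB2BGR))
E
python3 - <<'E'
from h import *
s=observe(); print(s)
try: print(tcp_to_grasp)
except Exception as e: print(e)
ims=[]
for n in ["scene","side"]:
    p=camera(n); ims.append(p); save(p,n+"0.png")
    print(n,p["fovy"],-np.array(p["R"]).T@np.array(p["t"]))
    for o in ["chamber_lid","lid_knob","chamber_rim","vacuum_set","pump_head","pump_head_hole0","t_bar","beaker","vial_a","petri_dish","tape"]:
        for r in spot_in(o,p)[:3]:
            print(o,round(r["score"],2),np.round(r["point"]),np.round(world(p,r["point"]),3))
E
```

```text
pics
{'clock': 0.0, 'joint_pos': array([ 1.08543330e+00,  1.24520936e-01,  1.65168197e+00,  2.39983684e-06,
        1.36748531e+00, -8.25965398e-02]), 'joint_velocities': array([ 1.12078693e-03,  3.29910918e-04, -1.50308949e-04,  7.01013247e-04,
        5.19237355e-05, -4.74313389e-05]), 'joint_efforts': array([-2.42763403e-03, -4.23605847e+01, -3.65457201e+01, -2.13972198e-04,
        6.89861889e-03,  5.16103171e-06]), 'position': array([0.25451561, 0.59743521, 0.23003806]), 'ee_rot': array([-2.94692633e-04,  2.00024941e-01,  9.79790246e-01, -1.00548368e-03]), 'contact_force': array([0.31786333, 0.29221849, 0.97215174]), 'wrist_torque': array([0.0087501 , 0.0321154 , 0.00017337]), 'gripper_width': 0.08546052976588724}
0.0187
scene 49.52434278077162 [-0.19373525 -0.8651237   0.78419328]
chamber_lid 0.84 [234. 207.] [0.465 0.285 0.014]
chamber_lid 0.8 [324. 225.] [0.633 0.023 0.012]
chamber_lid 0.72 [230. 188.] [0.526 0.41  0.012]
lid_knob 0.8 [232. 184.] [0.539 0.418 0.02 ]
lid_knob 0.71 [327. 225.] [0.641 0.016 0.01 ]
chamber_rim 0.68 [294. 241.] [ 0.468 -0.033  0.05 ]
vacuum_set 0.
[... 624 characters left out ...]
lid 0.78 [280. 297.] [0.468 0.309 0.02 ]
chamber_lid 0.78 [257. 238.] [0.612 0.054 0.015]
chamber_lid 0.7 [239. 325.] [0.528 0.435 0.019]
lid_knob 0.88 [281. 296.] [0.466 0.304 0.02 ]
lid_knob 0.76 [237. 327.] [0.532 0.44  0.018]
lid_knob 0.71 [252. 235.] [0.629 0.049 0.02 ]
chamber_rim 0.9 [311. 235.] [0.44  0.106 0.084]
vacuum_set 0.47 [311. 187.] [ 0.48  -0.058  0.148]
pump_head 0.61 [308. 188.] [ 0.489 -0.054  0.144]
pump_head_hole0 0.55 [309. 189.] [ 0.486 -0.056  0.142]
t_bar 0.4 [313. 173.] [0.325 0.609 0.505]
beaker 0.94 [212. 255.] [0.669 0.25  0.069]
vial_a 0.37 [309. 232.] [0.461 0.043 0.057]
petri_dish 0.18 [281. 298.] [0.466 0.307 0.015]
tape 0.79 [302. 353.] [0.37  0.467 0.006]
```

```bash
python3 - <<'E'
import cv2,numpy as np
a=cv2.imread("pics/scene0.png");b=cv2.imread("pics/side0.png")
c=np.hstack([cv2.resize(a[150:350,140:380],None,fx=1.667,fy=1.667),cv2.resize(b[140:380,170:350],None,fx=1.667,fy=1.667)[:333*1][:333]])if 0 else None
A=cv2.resize(a[160:340,150:390],(800,600)); A=cv2.resize(a[160:340,150:390],(440,330)); B=cv2.resize(b[150:390,180:380],(350,420))
m=np.zeros((420,790,3),np.uint8); m[:330,:440]=A; m[:,440:]=B
cv2.imwrite("pics/m0.png",m)
E
```

```text
(no output)
```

View pics/m0.png

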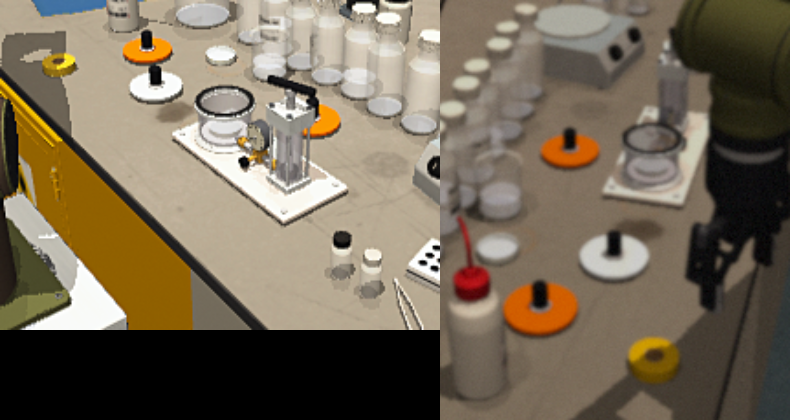

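The lookalikes (scene pixels) are: white lid at (234,207), orange lid at (230,188) and orange lid at (324,225). The task asks for the pale one, so I choose the white lid at (234,207). Next I measure it with the depth clouds.

```bash
cat >> h.py <<'E'
def cloud(p,s=None):
    H,W=p["depth"].shape; f=H/2/np.tan(np.radians(p["fovy"])/2)
    u,v=np.meshgrid(np.arange(W),np.arange(H)); d=p["depth"]
    c=np.stack([(u-p["cx"])/f*d,(v-p["cy"])/f*d,d],-1)
    if "R" in p: X=(c-np.array(p["t"]))@np.array(p["R"])
    else:
        from scipy.spatial.transform import Rotation as Ro
        w=s["ee_rot"]; Rt=Ro.from_quat([w[1],w[2],w[3],w[0]]).as_matrix()
        T=np.array(p["T_tool_cam"]); X=(c@T[:3,:3].T+T[:3,3])@Rt.T+np.array(s["position"])
    X[d<=0]=np.nan
    return X
def sel(X,img,c,r,z0,z1):
    m=(np.hypot(X[...,0]-c[0],X[...,1]-c[1])<r)&(X[...,2]>z0)&(X[...,2]<z1)
    return X[m],img[m].astype(int)
def circ(P,r):
    from scipy.optimize import least_squares
    c=least_squares(lambda q:np.hypot(P[:,0]-q[0],P[:,1]-q[1])-r,P[:,:2].mean(0),loss="soft_l1",f_scale=.002)
    return np.round(c.x,4),round(float(np.sqrt(np.mean(c.fun**2))),4),len(P)
def bar(P):
    q=P[:,:2]; mid=q.mean(0); w,V=np.linalg.eigh(np.cov((q-mid).T)); a=V[:,1]; t=(q-mid)@a
    return np.round(mid+a*(t.min()+t.max())/2,4),np.round(np.degrees(np.arctan2(a[1],a[0])),1),round(float(np.ptp(t)),4),len(P)
E
python3 - <<'E'
from h import *
for n in ["scene","side"]:
    p=camera(n); X=cloud(p); I=p["frame"]; np.savez(n+".npz",X=X,I=I)
    print(n)
    P,C=sel(X,I,(.465,.3),.09,.005,.02); print("plate bbox",np.round([P.min(0),P.max(0)],3),len(P))
    P,C=sel(X,I,(.465,.3),.06,.028,.06); print("knob",np.round([P.min(0),P.max(0),P.mean(0)],3),len(P))
    P,C=sel(X,I,(.46,.07),.08,.078,.09); print("rim",np.round([P.min(0),P.max(0)],3),len(P))
    P=P[P[:,2]>.081] ; print(circ(P,.045))
    P,C=sel(X,I,(.47,-.08),.06,.14,.155); print("head",np.round([P.min(0),P.max(0),np.median(P,0)],3) if len(P) else 0,len(P))
    P,C=sel(X,I,(.47,-.08),.08,.172,.2); 
    if len(P)>5: print("bar",np.round([P.min(0),P.max(0)],3),bar(P))
E
```

```text
scene
plate bbox [[0.422 0.244 0.005]
 [0.52  0.346 0.02 ]] 321
knob [[0.459 0.28  0.028]
 [0.481 0.303 0.051]
 [0.468 0.289 0.04 ]] 47
rim [[ 0.421 -0.008  0.078]
 [ 0.521  0.126  0.086]] 214
(array([0.4721, 0.0758]), 0.0099, 116)
head [[ 0.45  -0.112  0.14 ]
 [ 0.505 -0.056  0.154]
 [ 0.471 -0.089  0.146]] 223
bar [[ 0.459 -0.12   0.173]
 [ 0.495 -0.049  0.19 ]] (array([ 0.474 , -0.0849]), np.float64(111.2), 0.0748, 153)
side
plate bbox [[0.378 0.212 0.005]
 [0.549 0.384 0.02 ]] 742
knob [[0.463 0.285 0.028]
 [0.483 0.311 0.055]
 [0.472 0.301 0.043]] 100
rim [[ 0.426 -0.008  0.078]
 [ 0.524  0.134  0.09 ]] 361
(array([0.4754, 0.0813]), 0.0121, 285)
head [[ 0.455 -0.105  0.14 ]
 [ 0.504 -0.048  0.155]
 [ 0.486 -0.061  0.149]] 120
bar [[ 0.473 -0.112  0.173]
 [ 0.498 -0.044  0.194]] (array([ 0.4841, -0.0783]), np.float64(107.0), 0.0715, 33)
```

```bash
cat >> h.py <<'E'
def go(xyz,jaw_deg=None,s=None):
    """shift in tool axes and turn (rotvec, tool) to a downward pose at xyz with jaw direction jaw_deg"""
    from scipy.spatial.transform import Rotation as Ro
    s=s or observe(); w=s["ee_rot"]; R=Ro.from_quat([w[1],w[2],w[3],w[0]])
    y0=R.as_matrix()[:,1]; j0=np.degrees(np.arctan2(y0[1],y0[0]))
    j=j0 if jaw_deg is None else jaw_deg+180*round((j0-jaw_deg)/180)
    c,n=np.cos(np.radians(j)),np.sin(np.radians(j))
    T=np.array([[-n,c,0],[c,n,0],[0,0,-1]]).T; T=np.stack([np.cross([c,n,0],[0,0,-1]),[c,n,0],[0,0,-1]],1)
    print("pos",np.round(s["position"],4),"jaw",round(j0,2),"F",np.round(s["contact_force"],1),"w",round(s["gripper_width"],4),"t",round(s["clock"],2))
    print("shift",np.round(R.inv().apply(np.array(xyz)-s["position"]),4),"turn",np.round((R.inv()*Ro.from_matrix(T)).as_rotvec(),4))
E
python3 -c "
from h import *
go((.471,.295,.23),20); print(camera('wrist')['T_tool_cam'])"
```

```text
pos [0.2548 0.598  0.2313] jaw 66.92 F [-0.3  0.3  0.8] w 0.0857 t 1.3
shift [-0.3176 -0.194   0.0013] turn [ 0.     -0.      0.8189]
[[ 8.80194462e-05 -9.50442794e-01 -3.10899482e-01  8.16230592e-02]
 [ 9.99999892e-01  2.25790098e-04 -4.07144888e-04  5.00783526e-05]
 [ 4.57165949e-04 -3.10899413e-01  9.50442711e-01 -1.42772896e-01]
 [ 0.00000000e+00  0.00000000e+00  0.00000000e+00  1.00000000e+00]]
```

carry_out:
  rows:
    - [[-0.032, -0.019, 0], [0, 0, 0.08], 0.0854]
    - [[-0.067, -0.041, 0], [0, 0, 0.17], 0.0854]
    - [[-0.105, -0.064, 0], [0, 0, 0.27], 0.0854]
    - [[-0.143, -0.087, 0], [0, 0, 0.37], 0.0854]
    - [[-0.181, -0.11, 0], [0, 0, 0.47], 0.0854]
    - [[-0.219, -0.134, 0], [0, 0, 0.57], 0.0854]
    - [[-0.257, -0.157, 0], [0, 0, 0.67], 0.0854]
    - [[-0.29, -0.177, 0], [0, 0, 0.75], 0.0854]
    - [[-0.31, -0.19, 0], [0, 0, 0.8], 0.0854]
    - [[-0.3176, -0.194, 0], [0, 0, 0.819], 0.0854]
  grip_force: 40

```text
clock: 2.35
position: [0.4721, 0.2932, 0.2315]
ee_rot: [0.0, 0.575, 0.818, 0.0]
contact_force: [-0.2, -0.3, -0.0]
gripper_width: 0.0856
```

```bash
python3 - <<'E'
from h import *
s=observe(); p=camera("wrist"); save(p,"w1.png"); X=cloud(p,s); I=p["frame"]
P,C=sel(X,I,(.471,.295),.03,.042,.06); print("knob top",np.round([P.min(0),P.max(0),P.mean(0)],4),len(P))
P,C=sel(X,I,(.471,.295),.07,.009,.018); k=C.min(1)>130; P=P[k]; print("plate",np.round([P.min(0),P.max(0),(P.min(0)+P.max(0))/2,np.median(P,0)],4),len(P))
P,C=sel(X,I,(.473,.077),.07,.078,.09); print("rim",np.round([P.min(0),P.max(0)],3) if len(P) else 0,len(P))
go((.471,.295,.1),20)
E
```

```text
knob top [[0.4602 0.2862 0.042 ]
 [0.4812 0.3072 0.0521]
 [0.4704 0.2975 0.0493]] 337
plate [[0.4226 0.2504 0.0105]
 [0.519  0.3444 0.016 ]
 [0.4708 0.2974 0.0133]
 [0.4693 0.3017 0.0131]] 4241
rim [[0.423 0.039 0.078]
 [0.522 0.131 0.086]] 1433
pos [0.4722 0.2934 0.2315] jaw 19.8 F [-0.  -0.8  0.9] w 0.0857 t 2.4
shift [ 0.002  -0.0006  0.1315] turn [ 0.0005  0.0004 -0.0036]
```

View pics/w1.png

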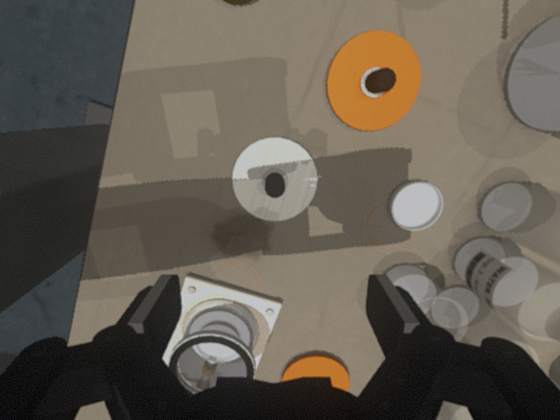

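carry_out:
  rows:
    - [[0.0042, -0.0002, 0.03], [0, 0, 0], 0.06]
    - [[0.0042, -0.0002, 0.07], [0, 0, 0], 0.06]
    - [[0.0042, -0.0002, 0.11], [0, 0, 0], 0.06]
    - [[0.0042, -0.0002, 0.14], [0, 0, 0], 0.06]
    - [[0.0042, -0.0002, 0.165], [0, 0, 0], 0.06]
    - [[0.0042, -0.0002, 0.185], [0, 0, 0], 0.06]
    - [[0.0042, -0.0002, 0.2], [0, 0, 0], 0.06]
    - [[0.0042, -0.0002, 0.21], [0, 0, 0], 0.06]
    - [[0.0042, -0.0002, 0.213], [0, 0, 0], 0.06]
    - [[0.0042, -0.0002, 0.213], [0, 0, 0], 0.06]

```text
clock: 3.4
position: [0.4694, 0.2992, 0.0185]
ee_rot: [0.0, 0.573, 0.819, 0.0]
contact_force: [-0.1, -0.2, -0.0]
gripper_width: 0.06
```

carry_out:
  rows:
    - [[0, 0, 0], [0, 0, 0], 0.03]
    - [[0, 0, 0], [0, 0, 0], 0.03]
    - [[0, 0, 0], [0, 0, 0], 0.025]
    - [[0, 0, 0], [0, 0, 0], 0.02]
    - [[0, 0, 0], [0, 0, 0], 0.015]
    - [[0, 0, 0], [0, 0, 0], 0.01]
    - [[0, 0, 0], [0, 0, 0], 0.01]
    - [[0, 0, 0], [0, 0, 0], 0.01]
    - [[0, 0, 0], [0, 0, 0], 0.01]
    - [[0, 0, 0], [0, 0, 0], 0.01]
  grip_force: 40

```text
clock: 4.4
position: [0.47, 0.2991, 0.0193]
ee_rot: [0.0, 0.574, 0.819, 0.001]
contact_force: [-1.4, -0.6, 6.7]
gripper_width: 0.0206
```

carry_out:
  rows:
    - [[0, 0, -0.003], [0, 0, 0], 0.01]
    - [[0, 0, -0.008], [0, 0, 0], 0.01]
    - [[0, 0, -0.015], [0, 0, 0], 0.01]
    - [[0, 0, -0.03], [0, 0, 0], 0.01]
    - [[0, 0, -0.05], [0, 0, 0], 0.01]
    - [[0, 0, -0.07], [0, 0, 0], 0.01]
    - [[0, 0, -0.09], [0, 0, 0], 0.01]
    - [[0, 0, -0.11], [0, 0, 0], 0.01]
    - [[0, 0, -0.125], [0, 0, 0], 0.01]
    - [[0, 0, -0.13], [0, 0, 0], 0.01]

```text
clock: 5.4
position: [0.4704, 0.2995, 0.1513]
ee_rot: [0.001, 0.574, 0.819, 0.002]
contact_force: [-0.0, -0.6, -2.6]
gripper_width: 0.0206
```

```bash
python3 - <<'E'
from h import *
s=observe(); p=camera("wrist"); save(p,"w2.png"); X=cloud(p,s); I=p["frame"]
np.savez("w2.npz",X=X,I=I)
P,C=sel(X,I,(.47,.297),.07,.115,.15); print("lid",np.round([P.min(0),P.max(0)],4),len(P))
P,C=sel(X,I,(.473,.08),.07,.078,.09); print("rim",np.round([P.min(0),P.max(0)],3) if len(P) else 0,len(P))
go((.473,.14,.15),20)
for n in ["scene","side"]:
    p=camera(n); Y=cloud(p)
    P,C=sel(Y,p["frame"],(.47,.297),.07,.13,.155); k=C.min(1)>110; P=P[k]; print(n,np.round([P.min(0),P.max(0),P.mean(0)],4),len(P))
E
```

```text
lid [[0.4214 0.2476 0.1388]
 [0.5191 0.3452 0.15  ]] 15600
rim [[0.43  0.099 0.078]
 [0.45  0.125 0.086]] 275
pos [0.4703 0.2994 0.1509] jaw 20.0 F [ 0.4  0.1 -1.3] w 0.0205 t 5.45
shift [-0.1507 -0.052   0.0006] turn [ 0.0037 -0.0005 -0.0001]
scene [[0.421  0.2411 0.1332]
 [0.5179 0.3411 0.1519]
 [0.4641 0.2818 0.1415]] 283
side [[0.4272 0.2493 0.1382]
 [0.5143 0.3442 0.148 ]
 [0.4518 0.3288 0.1437]] 81
```

View pics/w2.png

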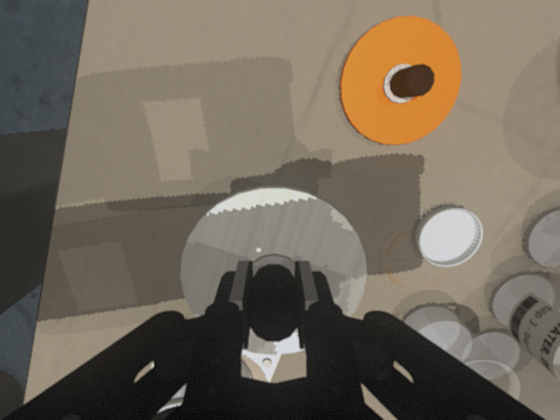

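```bash
python3 - <<'E'
from h import *
from scipy.spatial.transform import Rotation as Ro
def plane(p,z,s=None):
    H,W=p["frame"].shape[:2]; f=H/2/np.tan(np.radians(p["fovy"])/2)
    u,v=np.meshgrid(np.arange(W),np.arange(H)); ray=np.stack([(u-p["cx"])/f,(v-p["cy"])/f,np.ones_like(u)],-1)
    if "R" in p: R=np.array(p["R"]).T; o=-R@np.array(p["t"])
    else:
        w=s["ee_rot"]; Rt=Ro.from_quat([w[1],w[2],w[3],w[0]]).as_matrix(); T=np.array(p["T_tool_cam"]); R=Rt@T[:3,:3]; o=Rt@T[:3,3]+np.array(s["position"])
    d=ray@R.T; return o+d*((z-o[2])/d[...,2])[...,None]
def ring(p,I,s=None,z=.084):
    Q=plane(p,z,s); c=np.array([.473,.079]); dark=I.max(2)<75
    for _ in range(6):
        r=np.hypot(Q[...,0]-c[0],Q[...,1]-c[1]); m=dark&(r>.036)&(r<.055); P=Q[m]
        # equalise over angle: inner/outer edges of each sector
        a=np.arctan2(P[:,1]-c[1],P[:,0]-c[0]); b=((a+np.pi)/(2*np.pi)*24).astype(int); M=np.array([[*P[b==i][:,:2].mean(0)] for i in range(24) if (b==i).sum()>2])
        cc,rm,n=circ(M,.0455); c=np.array(cc)
    return c,rm,n,m.sum()
p=camera("wrist"); s=observe()
I=cv2.cvtColor(cv2.imread("pics/w1.png"),cv2.COLOR_BGR2RGB)
s1=dict(position=np.array([.4721,.2933,.2315]),ee_rot=[0,.575,.818,0])
print("w1",ring(p,I,s1))
for n in ["scene","side"]:
    p=camera(n); print(n,ring(p,p["frame"])); 
    D=np.load(n+".npz"); 
d=np.load("w2.npz"); P,C=sel(d["X"],d["I"],(.47,.297),.06,.13,.15); k=C.min(1)>80; P=P[k]
A=np.c_[P[:,:2]-[.47,.297],np.ones(len(P))]; co=np.linalg.lstsq(A,P[:,2],rcond=None)[0]; print("lid plane slope,z",np.round(co,4))
a=np.arctan2(P[:,1]-.2965,P[:,0]-.4703); r=np.hypot(P[:,1]-.2965,P[:,0]-.4703); b=((a+np.pi)/(2*np.pi)*48).astype(int)
E=np.array([P[b==i][np.argmax(r[b==i])] for i in range(48) if (b==i).sum()>20 and r[b==i].max()>.044]); print("lid",circ(E,.049))
E
```

```text
w1 (array([0.4726, 0.0773]), 0.0009, 24, np.int64(2250))
scene (array([0.4713, 0.0753]), 0.002, 24, np.int64(113))
side (array([0.4784, 0.0757]), 0.0019, 24, np.int64(234))
lid plane slope,z [ 0.004  -0.0031  0.1452]
lid (array([0.4702, 0.2963]), 0.0004, 39)
```

carry_out:
  rows:
    - [[-0.01, -0.0035, 0], [0, 0, 0], 0.01]
    - [[-0.03, -0.0105, 0], [0, 0, 0], 0.01]
    - [[-0.055, -0.0195, 0], [0, 0, 0], 0.01]
    - [[-0.08, -0.028, 0], [0, 0, 0], 0.01]
    - [[-0.108, -0.038, 0], [0, 0, 0], 0.01]
    - [[-0.135, -0.0475, 0], [0, 0, 0], 0.01]
    - [[-0.162, -0.057, 0], [0, 0, 0], 0.01]
    - [[-0.185, -0.065, 0], [0, 0, 0], 0.01]
    - [[-0.2, -0.0705, 0], [0, 0, 0], 0.01]
    - [[-0.2066, -0.0726, 0], [0, 0, 0], 0.01]

```text
clock: 6.7
position: [0.4712, 0.0781, 0.1477]
ee_rot: [-0.0, 0.574, 0.819, -0.0]
contact_force: [0.6, -0.2, -2.7]
gripper_width: 0.021
```

carry_out:
  rows:
    - [[0, 0, 0.005], [0, 0, 0], 0.01]
    - [[0, 0, 0.01], [0, 0, 0], 0.01]
    - [[0, 0, 0.016], [0, 0, 0], 0.01]
    - [[0, 0, 0.022], [0, 0, 0], 0.01]
    - [[0, 0, 0.028], [0, 0, 0], 0.01]
    - [[0, 0, 0.034], [0, 0, 0], 0.01]
    - [[0, 0, 0.038], [0, 0, 0], 0.01]
    - [[0, 0, 0.04], [0, 0, 0], 0.01]
    - [[0, 0, 0.04], [0, 0, 0], 0.01]
    - [[0, 0, 0.04], [0, 0, 0], 0.01]

```text
clock: 7.7
position: [0.472, 0.0799, 0.1086]
ee_rot: [0.0, 0.574, 0.819, 0.0]
contact_force: [0.3, 0.5, -2.0]
gripper_width: 0.0205
```

```bash
python3 - <<'E'
from h import *
go((.4727,.0804,.097),20)
p=camera("scene");q=camera("side")
a=cv2.resize(p["frame"][190:280,240:340],(440,396),interpolation=cv2.INTER_CUBIC); b=cv2.resize(q["frame"][185:275,265:345],(352,396),interpolation=cv2.INTER_CUBIC)
cv2.imwrite("pics/m3.png",cv2.cvtColor(np.hstack([a,b]),cv2.COLOR_RGB2BGR))
E
```

```text
pos [0.472  0.0799 0.1086] jaw 19.99 F [ 0.3  0.5 -2. ] w 0.0205 t 7.7
shift [0.0002 0.0009 0.0116] turn [ 0.0004  0.0001 -0.0001]
```

View pics/m3.png

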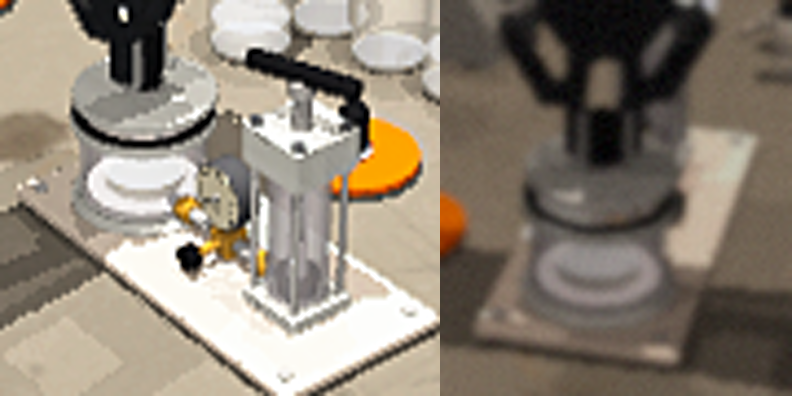

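The lid hovers over the rim, and its outline matches the rim's in both views. Next I lower it gently.

carry_out:
  rows:
    - [[0, 0, 0.002], [0, 0, 0], 0.01]
    - [[0, 0, 0.004], [0, 0, 0], 0.01]
    - [[0, 0, 0.006], [0, 0, 0], 0.01]
    - [[0, 0, 0.007], [0, 0, 0], 0.01]
    - [[0, 0, 0.008], [0, 0, 0], 0.01]
    - [[0, 0, 0.009], [0, 0, 0], 0.01]
    - [[0, 0, 0.01], [0, 0, 0], 0.01]
    - [[0, 0, 0.011], [0, 0, 0], 0.01]
    - [[0, 0, 0.011], [0, 0, 0], 0.01]
    - [[0, 0, 0.011], [0, 0, 0], 0.01]

```text
clock: 8.8
position: [0.472, 0.0806, 0.0975]
ee_rot: [-0.0, 0.574, 0.819, 0.001]
contact_force: [0.4, 4.6, -0.3]
gripper_width: 0.0206
```

```bash
cat >> h.py <<'E'
def lid(z0,z1,c=(.472,.077)):
    s=observe(); p=camera("wrist"); X=cloud(p,s); P,C=sel(X,p["frame"],c,.052,z0,z1); P=P[C.min(1)>80]
    co=np.linalg.lstsq(np.c_[P[:,:2]-c,np.ones(len(P))],P[:,2],rcond=None)[0]; print("lid slope,ztop",np.round(co,4))
    a=np.arctan2(*(P[:,:2]-c).T[::-1]); r=np.hypot(*(P[:,:2]-c).T); b=((a+np.pi)/(2*np.pi)*48).astype(int)
    E=np.array([P[b==i][np.argmax(r[b==i])] for i in range(48) if (b==i).sum()>20 and r[b==i].max()>.042])
    print("lid c",circ(E,.049)); return p
E
python3 -c "
from h import *
go((.4727,.0804,.097),20); lid(.08,.12)"
```

```text
pos [0.472  0.0806 0.0975] jaw 19.99 F [ 0.4  4.6 -0.3] w 0.0206 t 8.8
shift [-0.0004  0.0006  0.0005] turn [ 0.0012 -0.0011 -0.0001]
lid slope,ztop [ 0.0071 -0.0225  0.0914]
lid c (array([0.4719, 0.0795]), 0.001, 39)
```

carry_out:
  rows:
    - [[0, 0, -0.002], [0, 0, 0], 0.01]
    - [[0.0008, 0.0003, -0.002], [0, 0, 0], 0.01]
    - [[0.0015, 0.0005, -0.002], [0, 0, 0], 0.01]
    - [[0.0019, 0.0007, -0.002], [0, 0, 0], 0.01]
    - [[0.0019, 0.0007, -0.001], [0, 0, 0], 0.01]
    - [[0.0019, 0.0007, 0], [0, 0, 0], 0.01]
    - [[0.0019, 0.0007, 0.0005], [0, 0, 0], 0.01]
    - [[0.0019, 0.0007, 0.001], [0, 0, 0], 0.01]
    - [[0.0019, 0.0007, 0.001], [0, 0, 0], 0.01]
    - [[0.0019, 0.0007, 0.001], [0, 0, 0], 0.01]

```text
clock: 9.85
position: [0.4721, 0.0817, 0.0973]
ee_rot: [0.0, 0.574, 0.819, -0.0]
contact_force: [-3.7, -1.3, 5.3]
gripper_width: 0.0209
```

```bash
python3 -c "
from h import *
go((.4727,.0804,.097),20); lid(.08,.12)"
```

```text
pos [0.4721 0.0817 0.0973] jaw 20.0 F [-3.7 -1.3  5.3] w 0.0209 t 9.85
shift [-0.0014  0.0001  0.0003] turn [ 0.0002  0.0006 -0.    ]
lid slope,ztop [ 0.0072 -0.023   0.0913]
lid c (array([0.4719, 0.0799]), 0.0006, 38)
```

carry_out:
  rows:
    - [[0, 0, 0], [0, 0, 0], 0.022]
    - [[0, 0, 0], [0, 0, 0], 0.023]
    - [[0, 0, 0], [0, 0, 0], 0.024]
    - [[0, 0, 0], [0, 0, 0], 0.026]
    - [[0, 0, 0], [0, 0, 0], 0.03]
    - [[0, 0, 0], [0, 0, 0], 0.04]
    - [[0, 0, 0], [0, 0, 0], 0.045]
    - [[0, 0, -0.005], [0, 0, 0], 0.045]
    - [[0, 0, -0.01], [0, 0, 0], 0.045]
    - [[0, 0, -0.015], [0, 0, 0], 0.045]

```text
clock: 10.9
position: [0.472, 0.0819, 0.112]
ee_rot: [0.0, 0.574, 0.819, 0.0]
contact_force: [1.1, 0.7, 0.3]
gripper_width: 0.0449
```

```bash
python3 -c "
from h import *
go((.4727,.0804,.2),20); p=lid(.08,.12); save(p,'w4.png')"
```

```text
pos [0.472  0.0819 0.112 ] jaw 20.0 F [1.1 0.7 0.3] w 0.0449 t 10.9
shift [-0.0017  0.0002 -0.088 ] turn [ 0.0006  0.0002 -0.0001]
lid slope,ztop [ 0.0038 -0.0175  0.0912]
lid c (array([0.4722, 0.0798]), 0.0006, 40)
```

carry_out:
  rows:
    - [[0, 0, -0.015], [0, 0, 0], 0.045]
    - [[0, 0, -0.03], [0, 0, 0], 0.045]
    - [[0, 0, -0.05], [0, 0, 0], 0.045]
    - [[0.01, 0.0035, -0.075], [0, 0, 0], 0.045]
    - [[0.03, 0.011, -0.1], [0, 0, 0], 0.045]
    - [[0.055, 0.02, -0.12], [0, 0, 0], 0.045]
    - [[0.075, 0.027, -0.12], [0, 0, 0], 0.06]
    - [[0.09, 0.0325, -0.12], [0, 0, 0], 0.06]
    - [[0.094, 0.034, -0.12], [0, 0, 0], 0.06]
    - [[0.094, 0.034, -0.12], [0, 0, 0], 0.06]

```text
clock: 11.95
position: [0.4717, 0.1821, 0.2322]
ee_rot: [0.0, 0.573, 0.819, 0.0]
contact_force: [0.2, -0.3, 1.4]
gripper_width: 0.06
```

```bash
python3 - <<'E'
from h import *
go((.4727,.0804,.2),20); p=lid(.08,.12,(.472,.079)); save(p,'w5.png')
s=observe(); X=cloud(p,s); print("wrist");
def pl(n,m,X):
    P=X[m]; c=P.mean(0); co=np.linalg.lstsq(np.c_[P[:,:2]-c[:2],np.ones(len(P))],P[:,2],rcond=None)[0]; print(n,np.round(co,4),len(P))
for dx,dy in [(.47,.23),(.40,.2),(.47,.3)]:
    pl("bench",(np.hypot(X[...,0]-dx,X[...,1]-dy)<.04)&(abs(X[...,2])<.008),X)
for n in ["scene","side"]:
    q=camera(n); Y=cloud(q); r=np.hypot(Y[...,0]-.472,Y[...,1]-.078)
    m=(r<.042)&(r>.016)&(Y[...,2]>.083)&(Y[...,2]<.098); pl(n,m,Y)
b=p["frame"]; 
E
```

```text
pos [0.4717 0.1821 0.2322] jaw 20.06 F [ 0.2 -0.3  1.4] w 0.06 t 11.95
shift [-0.0959 -0.034   0.0322] turn [0.0009 0.0003 0.0011]
lid slope,ztop [-0.0011 -0.031   0.091 ]
lid c (array([0.4726, 0.0807]), 0.0009, 40)
wrist
bench [-0.001  -0.0002 -0.0003] 3950
bench [-0.     -0.0013 -0.0002] 3909
bench [ 0.     -0.0009 -0.0003] 4677
scene [-0.0001 -0.0058  0.0888] 247
side [ 0.0035 -0.0058  0.0927] 277
```

View pics/w5.png

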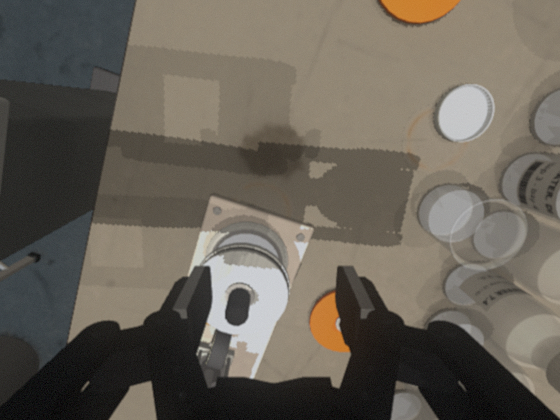

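```bash
python3 - <<'E'
from h import *
s=observe(); p=camera("wrist"); X=cloud(p,s); c=np.array([.4724,.079]); np.savez("w6.npz",X=X,I=p["frame"])
def pl(X,c):
    r=np.hypot(X[...,0]-c[0],X[...,1]-c[1]); m=(r<.044)&(r>.017)&(X[...,2]>.084)&(X[...,2]<.098); P=X[m]
    for _ in range(4):
        A=np.c_[P[:,:2]-c,np.ones(len(P))]; co=np.linalg.lstsq(A,P[:,2],rcond=None)[0]; e=P[:,2]-A@co; P=P[abs(e)<max(2*e.std(),.0006)]
    print("plane",np.round(co,4),len(P),round(e.std(),5),"y-range",np.round([P[:,1].min(),P[:,1].max()],3))
pl(X,c)
r=np.hypot(X[...,0]-c[0],X[...,1]-c[1])
for a in range(-180,180,30):
    u=c+.034*np.array([np.cos(np.radians(a)),np.sin(np.radians(a))]); m=(np.hypot(X[...,0]-u[0],X[...,1]-u[1])<.006)
    print(a,np.round(np.nanmedian(X[m][:,2]),4),m.sum())
for n in ["scene","side"]:
    q=camera(n); pl(cloud(q),c)
b=cv2.resize(p["frame"][230:350,180:310],(650,600),interpolation=cv2.INTER_CUBIC); cv2.imwrite("pics/c6.png",cv2.cvtColor(b,cv2.COLOR_RGB2BGR))
E
```

```text
plane [0.0002 0.     0.0912] 3144 0.0005 y-range [0.035 0.123]
-180 0.0913 19
-150 0.0913 7
-120 0.0911 88
-90 0.0915 26
-60 0.0912 61
-30 0.0911 90
0 0.0911 97
30 0.0911 100
60 0.0911 106
90 0.0912 104
120 0.0912 108
150 0.0911 106
plane [-0.0012 -0.0017  0.0888] 234 0.00112 y-range [0.036 0.121]
plane [ 0.0051 -0.0007  0.0928] 274 0.00128 y-range [0.038 0.122]
```

View pics/c6.png

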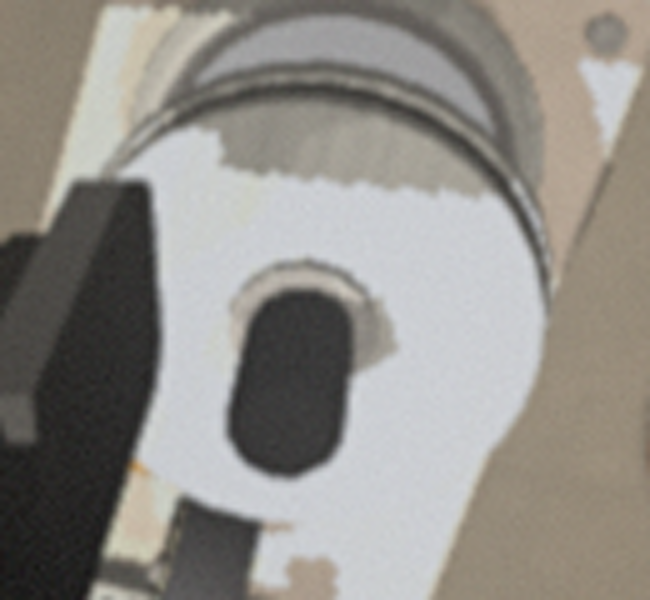

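The lid is level and its plate top is at 0.0912 m, against 0.091 m when seated, so the step is down in the opening. Next I move over the pump.

carry_out:
  rows:
    - [[-0.01, -0.003, -0.01], [0, 0, 0], 0.06]
    - [[-0.035, -0.011, -0.03], [0, 0, 0], 0.06]
    - [[-0.07, -0.023, -0.03], [0, 0, 0], 0.06]
    - [[-0.105, -0.035, -0.03], [0, 0, 0], 0.06]
    - [[-0.14, -0.046, -0.03], [0, 0, 0], 0.06]
    - [[-0.175, -0.058, -0.03], [0, 0, 0], 0.06]
    - [[-0.21, -0.07, -0.03], [0, 0, 0], 0.06]
    - [[-0.235, -0.078, -0.03], [0, 0, 0], 0.06]
    - [[-0.248, -0.082, -0.03], [0, 0, 0], 0.06]
    - [[-0.252, -0.083, -0.03], [0, 0, 0], 0.06]

```text
clock: 13.25
position: [0.4797, -0.0848, 0.2618]
ee_rot: [0.0, 0.575, 0.818, 0.0]
contact_force: [-0.2, 0.8, -0.6]
gripper_width: 0.0603
```

carry_out:
  rows:
    - [[0, 0, 0], [0, 0, 0], 0.06]
    - [[0, 0, 0], [0, 0, 0], 0.06]
    - [[0, 0, 0], [0, 0, 0], 0.06]
    - [[0, 0, 0], [0, 0, 0], 0.06]
    - [[0, 0, 0], [0, 0, 0], 0.06]
    - [[0, 0, 0], [0, 0, 0], 0.06]
    - [[0, 0, 0], [0, 0, 0], 0.06]
    - [[0, 0, 0], [0, 0, 0], 0.06]
    - [[0, 0, 0], [0, 0, 0], 0.06]
    - [[0, 0, 0], [0, 0, 0], 0.06]

```text
clock: 14.25
position: [0.4797, -0.0834, 0.2613]
ee_rot: [-0.0, 0.574, 0.819, 0.0]
contact_force: [-0.8, 0.1, -0.6]
gripper_width: 0.06
```

```bash
python3 - <<'E'
from h import *
s=observe(); p=camera("wrist"); X=cloud(p,s); save(p,"w7.png"); I=p["frame"]; np.savez("w7.npz",X=X,I=I)
P,C=sel(X,I,(.48,-.08),.07,.175,.2); print("bar",np.round([P.min(0),P.max(0)],4),bar(P))
d=P[(C.max(1)<90)]; print("dark",bar(d))
P,C=sel(X,I,(.48,-.08),.045,.14,.155); print("head",np.round([P.min(0),P.max(0)],4),cv2.minAreaRect(P[:,:2].astype(np.float32)))
go((.48,-.083,.26),20)
E
```

```text
bar [[ 0.4577 -0.1165  0.1755]
 [ 0.4949 -0.0427  0.193 ]] (array([ 0.4765, -0.0796]), np.float64(110.4), 0.0757, 2001)
dark (array([ 0.4762, -0.0797]), np.float64(110.3), 0.0757, 1920)
head [[ 0.451  -0.1054  0.14  ]
 [ 0.5018 -0.0541  0.154 ]] ((0.4764736294746399, -0.07986138015985489), (0.05009002611041069, 0.050499387085437775), 1.3162952661514282)
pos [ 0.4797 -0.0833  0.2613] jaw 19.99 F [-0.3 -0.3  0.1] w 0.0599 t 14.3
shift [0.0002 0.0004 0.0013] turn [-0.     -0.     -0.0002]
```

View pics/w7.png

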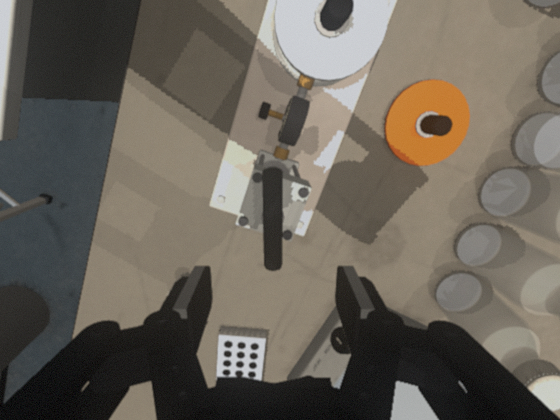

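carry_out:
  rows:
    - [[0.0045, -0.0018, 0], [0, 0, -0.005], 0.06]
    - [[0.0045, -0.0018, 0.015], [0, 0, -0.005], 0.06]
    - [[0.0045, -0.0018, 0.03], [0, 0, -0.005], 0.06]
    - [[0.0045, -0.0018, 0.045], [0, 0, -0.005], 0.06]
    - [[0.0045, -0.0018, 0.06], [0, 0, -0.005], 0.06]
    - [[0.0045, -0.0018, 0.075], [0, 0, -0.005], 0.055]
    - [[0.0045, -0.0018, 0.085], [0, 0, -0.005], 0.05]
    - [[0.0045, -0.0018, 0.092], [0, 0, -0.005], 0.045]
    - [[0.0045, -0.0018, 0.0943], [0, 0, -0.005], 0.04]
    - [[0.0045, -0.0018, 0.0943], [0, 0, -0.005], 0.035]

```text
clock: 15.3
position: [0.4766, -0.0797, 0.167]
ee_rot: [0.0, 0.572, 0.821, 0.0]
contact_force: [-0.3, -1.6, -0.4]
gripper_width: 0.0347
```

```bash
python3 - <<'E'
from h import *
s=observe(); p=camera("wrist"); X=cloud(p,s); save(p,"w8.png"); I=p["frame"]
go((.4765,-.0797,.167),20.3)
P,C=sel(X,I,(.4765,-.08),.05,.184,.197)
print(np.round([P.min(0),P.max(0)],4),len(P))
a=np.radians(20); j=np.array([np.cos(a),np.sin(a)]); t=np.array([-j[1],j[0]])
Q=(P[:,:2]-[.4765,-.0797]); u=Q@j; v=Q@t; k=abs(u)<.009
print("across jaw mean (rel. target)",np.median(u[k]),np.round(np.percentile(u[k],[2,98]),4),"along",np.round([v[k].min(),v[k].max()],4),"z",np.round(np.percentile(P[k][:,2],[50,98]),4))
E
```

```text
pos [ 0.4769 -0.0798  0.1675] jaw 20.28 F [ 0.1 -0.1  0.3] w 0.0352 t 15.35
shift [ 0.0002 -0.0003  0.0005] turn [ 0.0007  0.0005 -0.0003]
[[ 0.4433 -0.1163  0.184 ]
 [ 0.5022 -0.0426  0.197 ]] 6083
across jaw mean (rel. target) -0.00030612032182101515 [-0.0069  0.0063] along [-0.038   0.0383] z [0.19   0.1918]
```

View pics/w8.png

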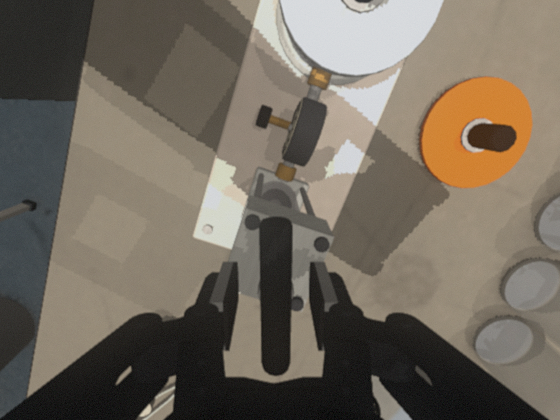

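The T-bar at pixel (275,295) is centred between the fingers, within 0.3 mm by measurement, and the jaws lie square across it. Next I close gently.

carry_out:
  rows:
    - [[0, 0, 0], [0, 0, 0], 0.03]
    - [[0, 0, 0], [0, 0, 0], 0.025]
    - [[0, 0, 0], [0, 0, 0], 0.02]
    - [[0, 0, 0], [0, 0, 0], 0.017]
    - [[0, 0, 0], [0, 0, 0], 0.015]
    - [[0, 0, 0], [0, 0, 0], 0.013]
    - [[0, 0, 0], [0, 0, 0], 0.01]
    - [[0, 0, 0], [0, 0, 0], 0.005]
    - [[0, 0, 0], [0, 0, 0], 0.002]
    - [[0, 0, 0], [0, 0, 0], 0.002]
  grip_force: 25

```text
clock: 16.35
position: [0.4767, -0.0797, 0.1672]
ee_rot: [0.0, 0.572, 0.821, 0.0]
contact_force: [0.5, -0.3, 1.3]
gripper_width: 0.0133
```

```bash
python3 -c "
from h import *
for i in range(4): camera('side')
go((.4765,-.0797,.167),20.3); print(observe()['wrist_torque'])"
```

```text
pos [ 0.4766 -0.0797  0.1672] jaw 20.28 F [ 0.4 -0.4  0.9] w 0.0131 t 16.55
shift [ 0.0001 -0.0001  0.0002] turn [ 0.0003  0.0002 -0.0003]
[ 0.05225703 -0.06076691  0.03432394]
```

carry_out:
  rows:
    - [[0, 0, 0], [0, 0, 0], 0.002]
    - [[0, 0, 0], [0, 0, 0], 0.002]
    - [[0, 0, -0.001], [0, 0, 0], 0.002]
    - [[0, 0, -0.002], [0, 0, 0], 0.002]
    - [[0, 0, -0.004], [0, 0, 0], 0.002]
    - [[0, 0, -0.006], [0, 0, 0], 0.002]
    - [[0, 0, -0.008], [0, 0, 0], 0.002]
    - [[0, 0, -0.01], [0, 0, 0], 0.002]
    - [[0, 0, -0.01], [0, 0, 0], 0.002]
    - [[0, 0, -0.01], [0, 0, 0], 0.002]
  grip_force: 60

```text
clock: 17.55
position: [0.4759, -0.0794, 0.1754]
ee_rot: [-0.001, 0.572, 0.821, -0.0]
contact_force: [3.4, -0.5, -10.1]
gripper_width: 0.0115
```

```bash
python3 -c "
from h import *
go((.4765,-.0797,.217),20.3); print(observe()['wrist_torque'])"
```

```text
pos [ 0.4759 -0.0794  0.1754] jaw 20.28 F [  3.4  -0.5 -10.1] w 0.0115 t 17.55
shift [-0.0004  0.0004 -0.0416] turn [-0.0014 -0.0014 -0.0004]
[-0.03418888 -0.73997756 -0.00089527]
```

carry_out:
  rows:
    - [[-0.0002, 0.0005, -0.001], [0, 0, 0], 0.002]
    - [[-0.0002, 0.0005, -0.003], [0, 0, 0], 0.002]
    - [[-0.0002, 0.0005, -0.005], [0, 0, 0], 0.002]
    - [[-0.0002, 0.0005, -0.0075], [0, 0, 0], 0.002]
    - [[-0.0002, 0.0005, -0.01], [0, 0, 0], 0.002]
    - [[-0.0002, 0.0005, -0.0125], [0, 0, 0], 0.002]
    - [[-0.0002, 0.0005, -0.015], [0, 0, 0], 0.002]
    - [[-0.0002, 0.0005, -0.0175], [0, 0, 0], 0.002]
    - [[-0.0002, 0.0005, -0.02], [0, 0, 0], 0.002]
    - [[-0.0002, 0.0005, -0.02], [0, 0, 0], 0.002]

```text
clock: 18.55
position: [0.4772, -0.0798, 0.1976]
ee_rot: [0.0, 0.572, 0.821, 0.0]
contact_force: [-0.5, 0.3, -6.4]
gripper_width: 0.012
```

```bash
cat >> h.py <<'E'
def rod():
    s=observe(); p=camera("wrist"); X=cloud(p,s); I=p["frame"]
    P,C=sel(X,I,(.4765,-.08),.045,.18,.27); k=C.max(1)<90
    a=np.radians(20.3); j=np.array([np.cos(a),np.sin(a)]); Q=P[:,:2]-[.4765,-.0797]; u=Q@j; v=Q@[-j[1],j[0]]
    k=(abs(u)<.004)&(v>.014)&(v<.036); print("bar top z",np.round(np.median(P[k][:,2]),4),"slope along bar",np.round(np.polyfit(v[k],P[k][:,2],1)[0],4),k.sum())
    return p
E
python3 -c "
from h import *
go((.4765,-.0797,.217),20.3); print(observe()['wrist_torque']); rod()"
```

```text
pos [ 0.4772 -0.0798  0.1976] jaw 20.28 F [-0.5  0.3 -6.4] w 0.012 t 18.55
shift [ 0.0003 -0.0006 -0.0194] turn [ 0.0004  0.0004 -0.0003]
[-0.00252054  0.27963188 -0.05877266]
bar top z 0.221 slope along bar -0.0079 950
```

carry_out:
  rows:
    - [[0, 0, -0.001], [0, 0, 0], 0.002]
    - [[0, 0, -0.003], [0, 0, 0], 0.002]
    - [[0, 0, -0.005], [0, 0, 0], 0.002]
    - [[0, 0, -0.0075], [0, 0, 0], 0.002]
    - [[0, 0, -0.01], [0, 0, 0], 0.002]
    - [[0, 0, -0.0125], [0, 0, 0], 0.002]
    - [[0, 0, -0.015], [0, 0, 0], 0.002]
    - [[0, 0, -0.0175], [0, 0, 0], 0.002]
    - [[0, 0, -0.02], [0, 0, 0], 0.002]
    - [[0, 0, -0.02], [0, 0, 0], 0.002]

```text
clock: 19.6
position: [0.4772, -0.0798, 0.2176]
ee_rot: [0.0, 0.572, 0.821, -0.0]
contact_force: [-0.9, -0.6, -7.2]
gripper_width: 0.0119
```

carry_out:
  rows:
    - [[0, 0, 0], [0, 0, 0], 0.002]
    - [[0, 0, 0], [0, 0, 0], 0.002]
    - [[0, 0, 0], [0, 0, 0], 0.002]
    - [[0, 0, 0], [0, 0, 0], 0.002]
    - [[0, 0, 0], [0, 0, 0], 0.002]
    - [[0, 0, 0], [0, 0, 0], 0.002]
    - [[0, 0, 0], [0, 0, 0], 0.002]
    - [[0, 0, 0], [0, 0, 0], 0.002]
    - [[0, 0, 0], [0, 0, 0], 0.002]
    - [[0, 0, 0], [0, 0, 0], 0.002]

```text
clock: 20.6
position: [0.4771, -0.0797, 0.217]
ee_rot: [0.0, 0.572, 0.821, 0.0]
contact_force: [0.5, -0.6, -6.7]
gripper_width: 0.0119
```

```bash
python3 - <<'E'
from h import *
go((.4765,-.0797,.217),20.3); rod()
ims=[]
for n,(r,c) in dict(scene=((175,285),(230,350)),side=((120,260),(255,355))).items():
    p=camera(n); b=p["frame"][r[0]:r[1],c[0]:c[1]]; ims.append(cv2.resize(b,(int(560*b.shape[1]/b.shape[0]),560) if n=="side" else (400,367),interpolation=cv2.INTER_CUBIC))
    X=cloud(p); P,C=sel(X,p["frame"],(.4765,-.08),.06,.225,.25); print(n,len(P),np.round(P[:,2].max(),4) if len(P) else 0)
m=np.zeros((560,800,3),np.uint8); m[:367,:400]=ims[0]; w=min(400,ims[1].shape[1]); m[:,400:400+w]=ims[1][:,:w]
cv2.imwrite("pics/m9.png",cv2.cvtColor(m,cv2.COLOR_RGB2BGR))
E
```

```text
pos [ 0.4771 -0.0797  0.217 ] jaw 20.28 F [ 0.5 -0.6 -6.7] w 0.0119 t 20.6
shift [ 0.0002 -0.0006  0.    ] turn [ 0.0001  0.0001 -0.0003]
bar top z 0.2404 slope along bar -0.0118 959
scene 193 0.2497
side 123 0.2496
```

View pics/m9.png

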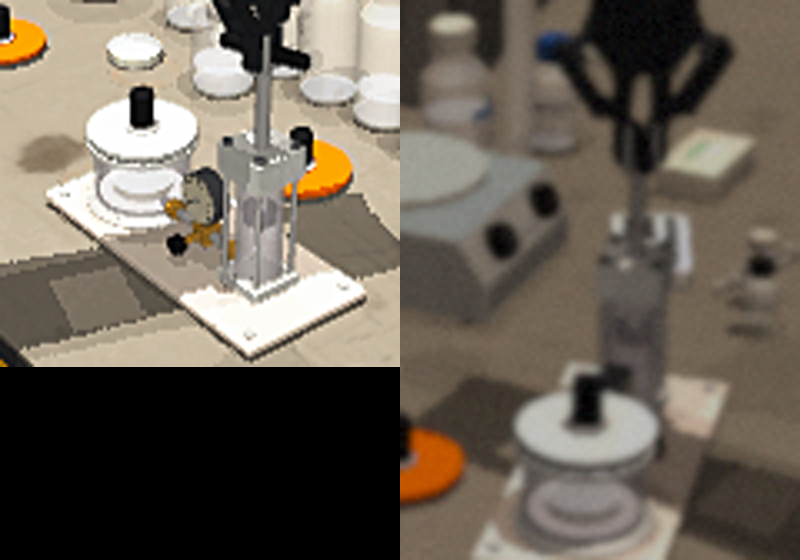

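The wrist depth puts the rod at 49.4 mm drawn. It is upright with no side load, and the lid is seated and level in both views. I'm handing in.

```bash
python3 -c "
from h import *
job_done(); go((.4765,-.0797,.217),20.3)"
```

```text
the job is handed in; nothing more can be done
the job is handed in; nothing more can be done
```

The lid is on the chamber and released, and the gripper is holding the pump rod drawn out about 49 mm. I handed the job in at about 20.8 s; no verdict is reported.

**Lid:** I took the pale lid by its knob; the two orange ones were left alone. On the way in, the step caught slightly, with 4.6 N of side force and about 0.02 rad of tilt. I backed off 2 mm, shifted about 2 mm and set it down again. After release the plate top measured 0.0912 m (0.091 m when seated), with a slope of about 0.

**Pump:** I gripped the T-bar at its centre, square across it, and drew it straight up.
- **Travel:** the bar top was at 0.2404 m, which is 49.4 mm drawn.
- **Side force:** it peaked at 3.4 N and was under 1 N at the end.
- **Hold:** the rod was steady at 60 N grip.

**Checks that disagreed:**
- **Lid slope:** my first fits after release read -0.018 and -0.031. A stricter fit gave about 0, so I put the difference down to stray points.
- **Lid centre:** it measured 2.5 to 3.4 mm from my rim-centre estimate. That is inside the 4 mm limit only by that estimate. A fully dropped step allows at most 2.5 mm.
- **Pull:** I measured about 7 N at full draw, where about 10 N was expected.
- **Bystanders:** I did not re-measure their positions. No move passed close to them.

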